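# Hook a bearing carrier over the anti-jump lip and index it on the rail

## Task

Pick up the C-shaped carrier, lift its tongue over the anti-jump lip of the rail and lower it into the channel behind the lip, feeling gently along the channel until the tongue drops fully into the one pocket in the channel floor. Let go and leave it hanging there upright and still; do not force it against the rail, and leave the loose bolt and brass fitting where they stand.

Things in the scene. Friction and masses are not known exactly. Their poses are not given: they have to be found in the camera images.
- tab (a point): Grip point of the loose dark steel carrier (C-shaped, about 0.36 kg, standing on its foot): centre of its upright tab, 184 mm above the foot's underside. Tab 22 mm in x, 14 mm in y (pinch across y), 56 mm high, 153 to 209 mm above the underside. Axes of the carrier: z up, x from strap to tongue (from the lip towards the back wall when hung), y across.
- tongue_tip (a point): Centre of the lower end of the carrier's tongue, 7 mm in carrier +x from the tab centre and 79 mm below it. The tongue is 8 mm thick (x), 20 mm wide (y) and hangs 40 mm below the top bar, lower corners rounded at 4 mm. The bar (x -35..4 mm from here, y +-10, 8 mm thick) reaches over the lip; the carrier balances level on its tongue.
- foot (a point): Centre of the underside of the carrier's foot below the tongue tip, 105 mm lower. Foot plate x -40..50, y +-26, z 0..8 mm from here, with a fixed bearing on it (47 mm, up to z = 22, x -11..37). The upright strap (x -35..-30, y +-10) joins the foot to the top bar. Hung, the strap is in front of the lip and the foot passes under the rail.
- rail: Fixed aluminium conveyor rail, 160 mm long, on grey posts at y = +-70..80 mm (its feet reach x +-43, y +-92, z 6). Origin on the bench under the middle of its channel; x across, from the lip (it faces the robot's right) to the back wall, y along the rail, z up. Lip x -12..-7, top z = 184; back wall x 7..11, top z = 204; end cheeks y = +-74; underside z = 151. Rigid. Over 30 N from the carrier is forcing.
- channel_mid (a point): Middle of the channel floor, 170 mm above the rail's origin; axes of the rail. Channel 14 mm wide (x +-7), closed at y = +-74. The steel floor strip has one square-edged pocket, 26 mm long (y), as wide as the channel, 10 mm deep. Its centre is anywhere from y = -25 to +25 mm from here: no reading gives it, find it by feel or sight.
- bolt: Loose hex bolt, a bystander, standing on its head, 23 mm across, 67 mm high; origin at the centre of its underside.
- fitting: Loose brass pipe fitting, a bystander, standing, 27 mm across, 34 mm high; origin at the centre of its underside.

How it is judged:
On the way:
1. the tongue is inside the channel behind the lip, its tip below the lip's top edge (x of tongue_tip in the frame of rail between -0.007 and 0.007 m and y of tongue_tip in the frame of rail between -0.074 and 0.074 m and z of tongue_tip in the frame of rail between 0.155 and 0.18 m), for 0.1 s.
At the end, for the whole second after the job is handed in: The carrier hangs by its tongue in the pocket of the channel floor: tip no more than 3.5 mm above the pocket's bottom and between lip and back wall, carrier upright within 0.15 rad and its y axis along the rail within 0.35 rad, at rest (under 0.03 m/s) and released (z of tongue_tip in the frame of rail between 0.156 and 0.1635 m and x of tongue_tip in the frame of rail between -0.006 and 0.006 m and y of tongue_tip in the frame of rail between -0.035 and 0.035 m and angle between tab's own z axis and vertical below 0.15 rad and angle between the y axis of tab and the y axis of rail, either way round below 0.35 rad and linear speed of carrier below 0.03 m/s); the robot touches nothing.
It fails at once if the carrier is forced against the rail (over 30 N) (contact force between carrier and rail above 30 N).
It fails at once if a bystander (bolt, fitting) is moved by more than 20 mm (distance of any of bolt, fitting from where it was at the start of the episode above 0.02 m).
It also fails if it takes over 64 s, if anything falls off the work surface, if the arm or the gripper's body presses on something with over 40 N, if the wrist force passes 120 N, or if a joint passes its speed limit or range.

## Robot

A 7-joint arm with a two-finger parallel gripper is mounted at the origin on the work surface; the furniture and walls round the work are solid. World frame = base frame: x ahead of the robot, y to its left, z up, the work surface at z = 0. Lengths are in m, angles in rad, forces in N, time in s.
With the tool pointing down it reaches from about 0.4 to 0.875 m from the base axis. Payload 6.5 kg.
Tool frame: the origin (TCP) lies at the very end of the fingers, on their centre line; the grasp point (between the pads) lies 19 mm behind it (manip.grip_point_offset is the distance from the TCP to the grasp point, in m); z points along the fingers, y is the line along which they close (so a half turn about z gives the same grasp; the last joint's range is limited). The gripper opens to 85 mm and grips with 20 to 120 N. Pads are 22 mm wide; open, the fingers measure 114 mm over their backs; the gripper's body (76 mm by 85 mm) begins 54 mm behind the grasp point. The pads swing forward as they close: fully open they stand 13 mm farther back than shut.
Start: joints at [-1.23, 0.536, -0.004, 1.538, 0.003, 1.067, -0.071], TCP at [0.257, 0.597, 0.231] pointing down, gripper open.
Joint ranges: [-2.7, 2.7], [-0.37, 2.16], [-1.27, 1.26], [0.24, 2.4], [-1.31, 4.45], [0.19, 1.91], [-2.76, 2.76]. Speed limits (rad/s): [2.39, 2.39, 3.14, 3.14, 3.14, 3.14, 3.14].

## Interface

Orientations are given as a unit quaternion [x, y, z, w].
In Python, from bench import manip, snapshot, camera_params, ticket gives the robot as it stands. The module is installed in compiled form; this text tells all that it offers.
- The arm moves only by the shell command python3 -m crank 'ROWS'. ROWS is JSON, a list of rows, each a list of 5 numbers: the shift along the tool's x, y, z in cm, then the turn about the tool's z in rad, then the opening, from 0 (shut) to 1 (fully open). A call has 1 to 5 rows; each row shifts and turns the commanded pose from where the row before left it, along the tool's axes as they then stand; what a row does not reach is not made up. A row lasts 1/10 s, in which the tool goes at most 50 mm and 8.59 degrees, less where a joint would pass 70% of its speed; a pose out of reach is approached as far as the arm can. A call with a gripper value outside its range is refused whole. The fingers move at their own pace and stop on an object; the grip force is fixed at half the most. Time passes only in rows, so rows that do not move let the fingers close. It gives the time, the measured TCP pose, the force, the opening and the grip force at its end, in the units of the state.
- manip.observe(): the state, without advancing time (a new reading comes with each control period).
- snapshot(name): name is "scene" or "top"; returns the picture (420x560x3 uint8, red, green, blue); there is no depth.
- camera_params(name): a dict with "K" (3x3 intrinsics, pixels), "pose" (4x4, takes a point from camera to world coordinates). Camera axes: x right, y down, z forward; pixel columns grow to the right and rows downward; lengths in m; the calibration is good to about 2 mm. A picture is of the moment at which its call begins. camera_params takes no time and is no camera call.
- ticket.hand_in(): hands the job in; it is judged then, once.
The state is a dict: "clock": time; "joints": joint angles; "qd": joint speeds; "effort": joint torques, N m; "position": TCP position; "tcp_rot": TCP orientation; "wrist_force": force on the tool from outside, world axes, zero at the start; "moment": the same for the moment, N m; "opening": finger opening in m; "finger_force": force on a finger pad.
Only numpy, scipy, OpenCV 4.12 (cv2) and the standard library are available. Lean on these libraries where they do the work, as an engineer would, in place of code of your own. Each camera call takes 0.05 s, during which the arm holds its last target. There are 200 camera calls.

## Working session

There is one attempt and no reset: what is moved stays moved. The work goes in short steps, Python scripts to look and compute and a shell command to move; the robot and the scene stay as the last step left them, time stands still between calls to the robot, and variables do not carry over. Pictures are saved under pics/ and viewed, at most 10 in all, crops included, and the job is handed in when it is done.

```bash
mkdir -p pics
python3 - <<'E'
from bench import manip, snapshot, camera_params
import cv2
for n in("scene","top"):
    cv2.imwrite(f"pics/{n}0.png",snapshot(n)[:,:,::-1]); c=camera_params(n); print(n,c["K"],c["pose"])
print(manip.observe())
E
```

```text
scene [[454.17545062   0.         283.6246554 ]
 [  0.         454.17545062 213.93954477]
 [  0.           0.           1.        ]] [[ 0.78774492 -0.4901672   0.3730872   0.19941231]
 [-0.61579553 -0.61095376  0.49752524 -0.26985139]
 [-0.01593153 -0.62166841 -0.78311849  0.81958085]
 [ 0.          0.          0.          1.        ]]
top [[425.27658862   0.         281.17648918]
 [  0.         425.27658862 207.70185808]
 [  0.           0.           1.        ]] [[-3.62700652e-04 -9.82170812e-01  1.87990330e-01  3.31208186e-01]
 [-9.99939012e-01 -1.71885414e-03 -1.09095340e-02  1.61835822e-01]
 [ 1.10381539e-02 -1.87982821e-01 -9.82110288e-01  1.04738552e+00]
 [ 0.00000000e+00  0.00000000e+00  0.00000000e+00  1.00000000e+00]]
{'clock': 0.1, 'joints': array([-1.23016759,  0.53710534, -0.00444026,  1.53877249,  0.00258735,
        1.06727715, -0.07119717]), 'qd': array([ 3.26567789e-04, -1.12261392e-03, -7.84035031e-05, -2.55099398e-03,
        9.48793360e-05, -2.74853572e-03,  8.03054899e-04]), 'effort': array([ 3.06499634e-03, -5.84570682e+01,  1.05222322e+00, -2.59774446e+01,
        1.27335096e-02,  4.63401069e-03, -4.00113913e-05]), 'position': array([0.25698955, 0.59642601, 0.2304917 ]), 'tcp_rot': array([ 2.01980216e-01,  9.79389293e-01, -7.70996581e-04, -1.06330119e-04]), 'wrist_force': array([ 0.21328621, -0.33842404,  0.36770819]), 'moment': array([-0.02818955, -0.02253764, -0.04723557]), 'finger_force': 0.0, 'opening': 0.08565302323686659}
```

View pics/scene0.png

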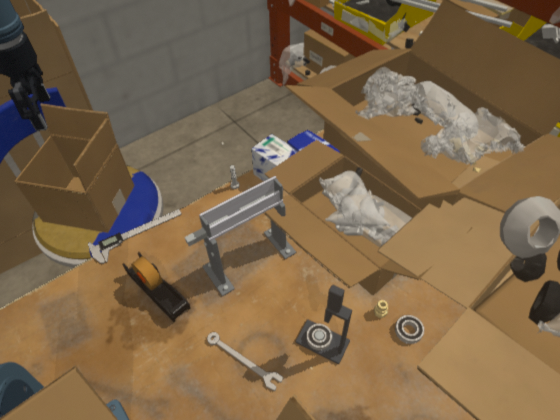

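View pics/top0.png

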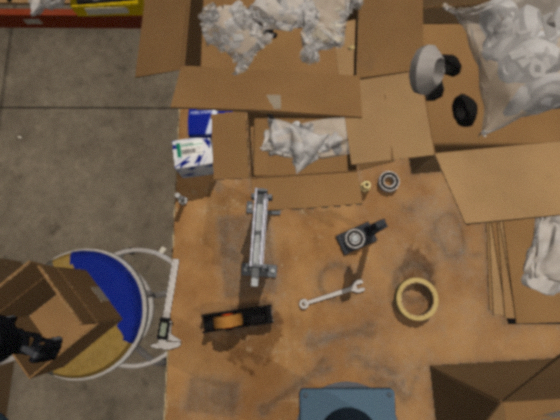

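The scene view shows the rail (top edge ~(200,215)-(283,185)), the carrier at ~(330,320) with its tab top at (335,292), the fitting at (382,308) and the bolt at (234,177). The top view shows the rail at ~(258,235), the carrier tab at ~(378,227), the foot at (355,238), the fitting at (366,185) and the bolt at (181,203). I'll zoom in for exact pixels.

Run:
```python
import cv2
def crop(n,x,y,w,h,s,o):
    im=cv2.imread(f"pics/{n}0.png")[y:y+h,x:x+w]
    im=cv2.resize(im,None,fx=s,fy=s,interpolation=cv2.INTER_CUBIC)
    for i in range(0,w,10):
        cv2.line(im,(i*s,0),(i*s,6 if i%50 else 14),(0,255,255),1)
        if i%20==0: cv2.putText(im,str(x+i),(i*s,24),0,.4,(0,255,255),1)
    for i in range(0,h,10):
        cv2.line(im,(0,i*s),(6,i*s),(0,255,255),1)
        if i%20==0: cv2.putText(im,str(y+i),(8,i*s+4),0,.4,(0,255,255),1)
    cv2.imwrite(f"pics/{o}.png",im)
crop("top",235,175,160,120,5,"top0c"); crop("scene",180,170,200,150,4,"scene0c"); crop("scene",280,270,130,100,6,"scene0d")
```

```text
(no output)
```

View pics/top0c.png

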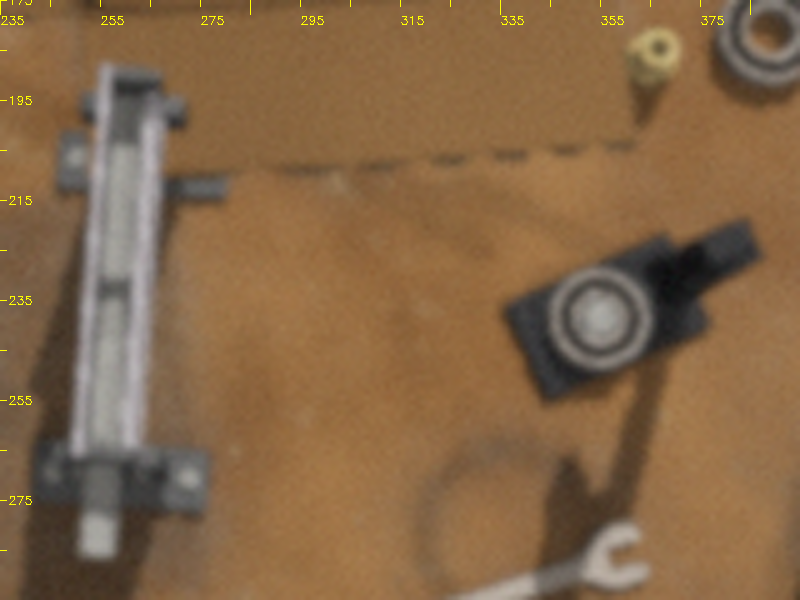

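View pics/scene0c.png

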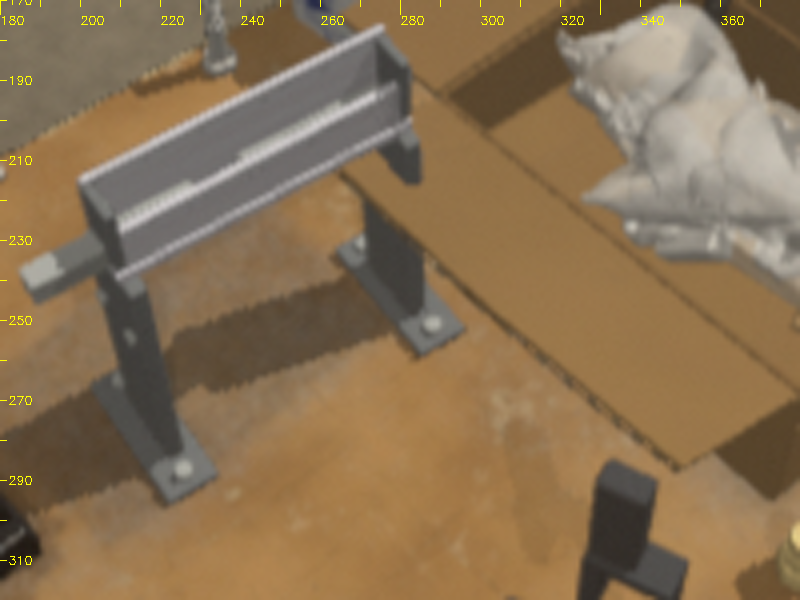

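View pics/scene0d.png

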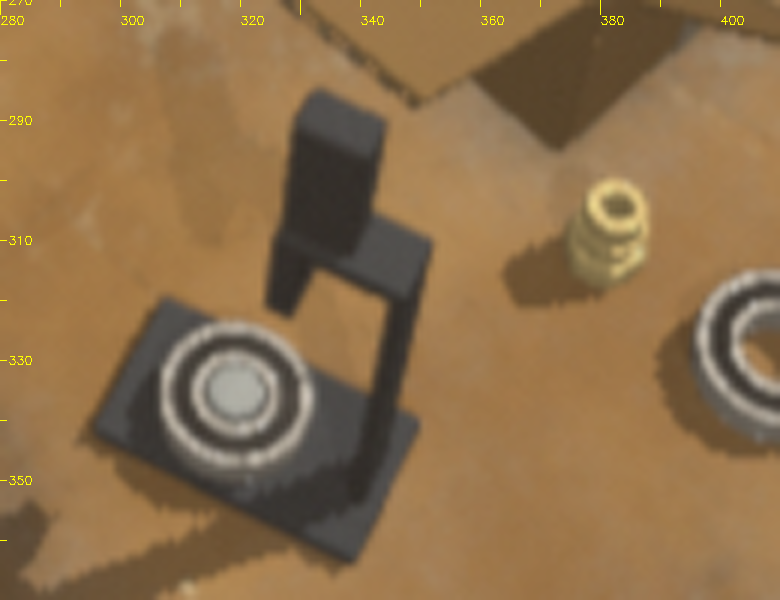

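The crops give good corners. In the top view the rail's back wall top runs (254.5,188)-(250,265.5), its lip ends at about (266.5,192) and (262,265), and there is a dark band at (257.5,231). In the scene view the floor strip is bright at columns 209-227 and 240-275 and dark between them. That dark gap is about 25 mm long, so it should be the pocket. The carrier's foot, tab and bearing are sharp in both views.

```bash
cat > h.py <<'E'
import numpy as np
from bench import manip, snapshot, camera_params
def ray(n,uv,z):
    c=camera_params(n);P=np.array(c["pose"]);d=P[:3,:3]@np.linalg.solve(c["K"],[uv[0],uv[1],1.])
    o=P[:3,3];return (o+d*(z-o[2])/d[2])[:2]
def fit(model,pts):  # 2D rigid
    m=np.array(model);p=np.array(pts);a=m-m.mean(0);b=p-p.mean(0)
    th=np.arctan2((a[:,0]*b[:,1]-a[:,1]*b[:,0]).sum(),(a*b).sum())
    R=np.array([[np.cos(th),-np.sin(th)],[np.sin(th),np.cos(th)]]);t=p.mean(0)-R@m.mean(0)
    return th,t,R,(p-(m@R.T+t))*1000
E
python3 - <<'E'
from h import *
np.set_printoptions(precision=4,suppress=True)
T=lambda *a:ray("top",*a); S=lambda *a:ray("scene",*a)
# rail: x=+Y world, y=-X world; rail y=+80 is low-x end
for nm,L in (("top",[((254.5,188),.204,(.009,-.08)),((250,265.5),.204,(.009,.08)),((266.7,193),.184,(-.0095,-.08)),((262,265.5),.184,(-.0095,.08))]),
          ("scene",[((201,215),.204,(.009,.08)),((274.5,177),.204,(.009,-.08)),((210,238.5),.184,(-.0095,.08)),((281.5,201),.184,(-.0095,-.08))])):
    p=[ray(nm,u,z) for u,z,m in L]; th,t,R,r=fit([m for *_,m in L],p); print("rail",nm,th,t);print(r)
    if nm=="top":
        for u in((257.5,231),(257.3,233.5),(257,243)): print("pocket top",R.T@(ray("top",u,.170)-t))
    else:
        for u in((209.5,228),(227,217.5),(240,210.5),(264,198),(276,192)): print("pock scene",R.T@(ray("scene",u,.170)-t))
# carrier, frame at foot point
for nm,L in (("top",[((336,236.6),.008,(.05,-.026)),((368,222),.008,(-.04,-.026)),((376.6,239.4),.008,(-.04,.026)),((345,255),.008,(.05,.026)),((355,238.6),.022,(.013,0))]),
          ("scene",[((295.8,340.8),.008,(.05,.026)),((307.5,319.5),.008,(.05,-.026)),((349.7,340.8),.008,(-.04,-.026)),((338.7,363),.008,(-.04,.026)),((319.3,335),.022,(.013,0))])):
    L=[l for l in L]
    for s in (1,-1):
        p=[ray(nm,u,z) for u,z,m in L]; th,t,R,r=fit([(m[0],s*m[1]) for *_,m in L],p); print("car",nm,s,th,t,abs(r).max(), "tab",t+R@[-.007,0])
tt=[S(u,.209) for u in((333,284.7),(344.2,290.3),(340.3,295.3),(329.5,289.7))]; print("tab scene",np.mean(tt,0),tt)
print("tab top end",T((384.6,219),.209),T((387,226),.209))
print("fitting",T((365.8,185),.034),S((382.5,304),.034))
E
```

```text
rail top 1.51899074229521 [0.4539 0.1987]
[[-0.8985  3.2103]
 [ 2.3127  1.9804]
 [-5.772  -2.7321]
 [ 4.3578 -2.4587]]
pocket top [0.0024 0.0043]
pocket top [0.0025 0.0095]
pocket top [0.0019 0.0293]
rail scene 1.500561512403171 [0.4502 0.1854]
[[  8.4175   9.0914]
 [  2.6181  11.8473]
 [  0.5355 -10.8269]
 [-11.5711 -10.1118]]
pock scene [0.0106 0.0654]
pock scene [0.0135 0.0278]
pock scene [0.0141 0.    ]
pock scene [ 0.0144 -0.0526]
pock scene [ 0.0141 -0.0793]
car top 1 2.0070149348803996 [ 0.4564 -0.0396] 2.4046272250685954 tab [ 0.4594 -0.0459]
car top -1 2.013904930480537 [ 0.4564 -0.0396] 46.50361299438449 tab [ 0.4594 -0.0459]
car scene 1 1.9694264518193558 [ 0.4591 -0.0421] 2.358710267882702 tab [ 0.4618 -0.0485]
car scene -1 1.9673415952546585 [ 0.4591 -0.0421] 46.60825057220019 tab [ 0.4618 -0.0486]
tab scene [ 0.4625 -0.0479] [array([ 0.4642, -0.0376]), array([ 0.471 , -0.0553]), array([ 0.4607, -0.0579]), array([ 0.4543, -0.0407])]
tab top end [ 0.469  -0.0546] [ 0.4549 -0.0587]
fitting [ 0.5823 -0.0574] [ 0.5857 -0.0606]
```

The scene residuals show I misread an edge. The line I took for the lip top is the lip's underside (z=0.151). The middle white line, about (210,227.5)-(278.7,191.2), is the lip top. I'll refit with that.

Run:
```python
from h import *
np.set_printoptions(precision=4,suppress=True)
A=[("top",(254.5,188),.204,(.009,-.08)),("top",(250,265.5),.204,(.009,.08)),("top",(266.7,193),.184,(-.0095,-.08)),("top",(262,265.5),.184,(-.0095,.08))]
B=[("scene",(201,215),.204,(.009,.08)),("scene",(274.5,177),.204,(.009,-.08)),("scene",(210,227.5),.184,(-.0095,.08)),("scene",(278.7,191.2),.184,(-.0095,-.08)),("scene",(209,238.7),.151,(-.012,.08)),("scene",(282.5,200.5),.151,(-.012,-.08))]
for L in (A,B,A+B):
    th,t,R,r=fit([l[3] for l in L],[ray(*l[:3]) for l in L]); print("rail",th,t,"\n",r@R)
    for n,u in (("top",(257.5,230.7)),("top",(257,243)),("scene",(228,215.5)),("scene",(240,210)),("scene",(265,196.5)),("scene",(210,224.3))): print(n,u,R.T@(ray(n,u,.170)-t))
```

```text
rail 1.51899074229521 [0.4539 0.1987] 
 [[ 3.1595  1.0635]
 [ 2.0975 -2.207 ]
 [-3.0273  5.6227]
 [-2.2297 -4.4793]]
top (257.5, 230.7) [0.0024 0.0036]
top (257, 243) [0.0019 0.0293]
scene (228, 215.5) [0.0035 0.0267]
scene (240, 210) [0.0016 0.0021]
scene (265, 196.5) [ 0.0019 -0.0534]
scene (210, 224.3) [0.005  0.0634]
rail 1.5084465890039223 [0.4566 0.1974] 
 [[-2.1393 -2.2746]
 [-1.0117  3.6902]
 [-1.6897 -6.89  ]
 [-1.114   7.4682]
 [ 4.0239 -1.2349]
 [ 1.9309 -0.759 ]]
top (257.5, 230.7) [0.0035 0.0064]
top (257, 243) [0.0027 0.032 ]
scene (228, 215.5) [0.0043 0.0295]
scene (240, 210) [0.0028 0.0049]
scene (265, 196.5) [ 0.0037 -0.0506]
scene (210, 224.3) [0.0055 0.0662]
rail 1.513096127288805 [0.4555 0.1979] 
 [[ 4.3356  2.7801]
 [ 2.3497 -0.4994]
 [-1.8777  7.1938]
 [-1.9637 -2.9061]
 [-2.2521 -3.4214]
 [-1.8406  2.5398]
 [-1.8237 -7.9529]
 [-1.9251  6.4042]
 [ 3.9161 -2.3127]
 [ 1.0815 -1.8254]]
top (257.5, 230.7) [0.0031 0.0053]
top (257, 243) [0.0024 0.0309]
scene (228, 215.5) [0.004  0.0284]
scene (240, 210) [0.0023 0.0038]
scene (265, 196.5) [ 0.003  -0.0517]
scene (210, 224.3) [0.0054 0.0651]
```

Carrier: tab at about (0.461, -0.0475), x-axis yaw about 1.985. Rail: x-axis yaw about 1.513, origin at about (0.4555, 0.198). Both views put the pocket at rail y of about +4 to +29 mm, so its centre is near +16 mm. Next I'll raise the tool and turn it to the carrier's yaw.

```bash
cat >> h.py <<'E'
from scipy.spatial.transform import Rotation as Ro
def go(x=None,y=None,z=None,yaw=None):
    s=manip.observe();R=Ro.from_quat(s["tcp_rot"]);p=s["position"];X=R.as_matrix()[:,0];a=np.arctan2(X[1],X[0])
    t=np.array([p[i] if v is None else v for i,v in enumerate((x,y,z))])
    print("clock %.1f pos %s yaw %.3f F %s open %.4f ff %.1f"%(s["clock"],p.round(4),a,s["wrist_force"].round(2),s["opening"],s["finger_force"]))
    print("tool cm",(R.inv().apply(t-p)*100).round(2),"turn",None if yaw is None else round(a-yaw,3))
E
python3 -m crank '[[0,0,-3,0.15,1],[0,0,-3,0.15,1],[0,0,-3,0.15,1],[0,0,-3,0.15,1],[0,0,-3,0.15,1]]'
python3 -c "
from h import *
go(.50,.2,.36,1.985)"
```

```text
clock: 0.6
position: [0.257, 0.5966, 0.382]
tcp_rot: [0.549, 0.836, -0.0, 0.0]
wrist_force: [0.4, 0.4, -0.7]
opening: 0.0854
finger_force: 0.0
clock 0.6 pos [0.257  0.5966 0.382 ] yaw 1.979 F [ 0.45  0.41 -0.71] open 0.0854 ff 0.0
tool cm [-46.04   6.58   2.23] turn -0.006
```

```bash
python3 -m crank '[[-4.6,0.66,0.2,0,1],[-4.6,0.66,0.2,0,1],[-4.6,0.66,0.2,0,1],[-4.6,0.66,0.2,0,1],[-4.6,0.66,0.2,0,1]]' >/dev/null
python3 -m crank '[[-4.6,0.66,0.2,0,1],[-4.6,0.66,0.2,0,1],[-4.6,0.66,0.2,0,1],[-4.6,0.66,0.2,0,1],[-4.6,0.66,0.2,0,1]]'
python3 -c "
from h import *
go(.461,-.0475,.30,1.985)"
```

```text
clock: 1.6
position: [0.5031, 0.2006, 0.3611]
tcp_rot: [0.547, 0.837, -0.0, -0.0]
wrist_force: [1.9, 0.2, 0.1]
opening: 0.0856
finger_force: 0.0
clock 1.6 pos [0.5031 0.2006 0.3611] yaw 1.985 F [1.94 0.15 0.11] open 0.0856 ff 0.0
tool cm [-21.02 -13.84   6.11] turn 0.0
```

```bash
python3 -m crank '[[-4.2,-2.8,1,0,1],[-4.2,-2.8,1,0,1],[-4.2,-2.8,1,0,1],[-4.2,-2.8,1,0,1],[-4.2,-2.64,1,0,1]]' >/dev/null
python3 -m crank '[[0,0,1,0,1],[0,0,1,0,1]]'
python3 - <<'E'
from h import *
import cv2
go(.461,-.0475,.165,1.985)
for n,x,y in(("scene",270,230),("top",310,160)):
    cv2.imwrite(f"pics/{n}1.png",snapshot(n)[:,:,::-1])
a=cv2.imread("pics/scene1.png")[230:370,250:400];b=cv2.imread("pics/top1.png")[160:300,300:450]
cv2.imwrite("pics/both1.png",cv2.resize(np.vstack([np.hstack([a,b])]),None,fx=2.6,fy=2.6,interpolation=cv2.INTER_CUBIC))
E
```

```text
clock: 2.3
position: [0.4612, -0.0401, 0.2921]
tcp_rot: [0.548, 0.837, 0.0, -0.0]
wrist_force: [0.3, 0.4, -1.0]
opening: 0.0854
finger_force: 0.0
clock 2.3 pos [ 0.4612 -0.0401  0.2921] yaw 1.982 F [ 0.33  0.39 -1.  ] open 0.0854 ff 0.0
tool cm [-0.68 -0.32 12.71] turn -0.003
```

View pics/both1.png

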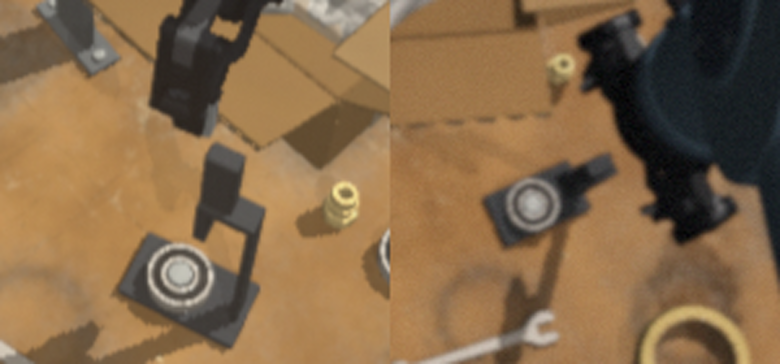

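Both views show the open gripper above the carrier, with the finger line perpendicular to the carrier's axis and the tab top clear below it. I'll correct sideways and descend.

```bash
python3 -m crank '[[-0.68,-0.32,1,0,1],[0,0,2,0,1],[0,0,2,0,1],[0,0,1,0,1],[0,0,0,0,1]]'
python3 -c "
from h import *
go(.461,-.0475,.165,1.985)"
```

```text
clock: 2.9
position: [0.4606, -0.0465, 0.2314]
tcp_rot: [0.546, 0.838, -0.001, -0.001]
wrist_force: [-0.5, 0.3, 0.8]
opening: 0.0855
finger_force: 0.0
clock 2.9 pos [ 0.4606 -0.0465  0.2314] yaw 1.986 F [-0.53  0.3   0.77] open 0.0855 ff 0.0
tool cm [-0.11  0.01  6.64] turn 0.001
```

```bash
python3 -m crank '[[-0.1,0,2,0,1],[0,0,2,0,1],[0,0,2,0,1],[0,0,0.6,0,1],[0,0,0,0,1]]' >/dev/null
python3 -m crank '[[0,0,0,0,0.4],[0,0,0,0,0.4],[0,0,0,0,0.25],[0,0,0,0,0.25],[0,0,0,0,0.25]]'
python3 -m crank '[[0,0,0,0,0],[0,0,0,0,0],[0,0,0,0,0],[0,0,0,0,0],[0,0,0,0,0]]'
python3 - <<'E'
from h import *
import cv2
go(.461,-.0475,.165,1.985)
cv2.imwrite("pics/scene2.png",snapshot("scene")[:,:,::-1])
a=cv2.imread("pics/scene2.png")[230:370,250:400]
cv2.imwrite("pics/both2.png",cv2.resize(a,None,fx=3.5,fy=3.5,interpolation=cv2.INTER_CUBIC))
E
```

```text
clock: 3.9
position: [0.4618, -0.0477, 0.1668]
tcp_rot: [0.547, 0.837, 0.0, 0.0]
wrist_force: [-0.5, 0.5, -0.2]
opening: 0.0213
finger_force: 0.0
clock: 4.4
position: [0.4621, -0.0479, 0.1668]
tcp_rot: [0.547, 0.837, 0.0, 0.0]
wrist_force: [1.7, 0.6, 2.9]
opening: 0.0134
finger_force: 59.2
clock 4.4 pos [ 0.4621 -0.0479  0.1668] yaw 1.985 F [1.75 0.56 2.87] open 0.0134 ff 59.2
tool cm [ 0.08 -0.09  0.18] turn -0.0
```

View pics/both2.png

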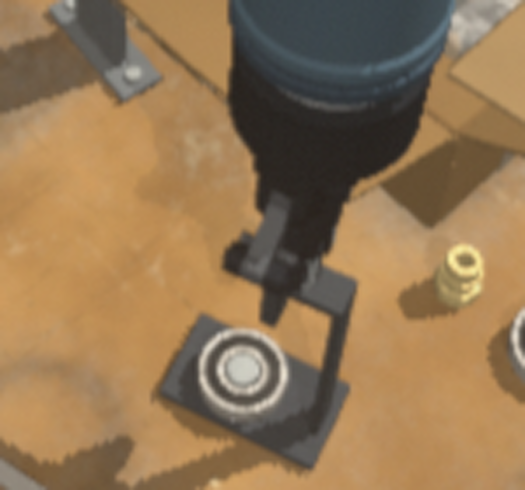

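The fingers hold the tab firmly (13.4 mm opening, 59 N) and the carrier is still upright. Now I'll lift it and turn it to the rail's yaw in the open space.

```bash
cat >> h.py <<'E'
O=np.array([.4555,.1979]);TH=1.513;RR=np.array([[np.cos(TH),-np.sin(TH)],[np.sin(TH),np.cos(TH)]])
def rel():  # tongue tip in rail frame (mm) from arm pose
    s=manip.observe();X=Ro.from_quat(s["tcp_rot"]).as_matrix()[:2,0];t=s["position"][:2]+.007*X
    print("tip rail mm",(RR.T@(t-O)*1000).round(1),"z",round((s["position"][2]-.0618)*1000,1))
def gor(x,y,z):
    c=O+RR@[x,y]-.007*np.array([np.cos(TH),np.sin(TH)]);rel();go(c[0],c[1],z+.0618,TH)
E
python3 -m crank '[[0,0,-1,0,0],[0,0,-2,0,0],[0,0,-2,0,0],[0,0,-2,0,0],[0,0,-2,0,0]]'
python3 -m crank '[[0,0,-1,0.1,0],[0,0,0,0.1,0],[0,0,0,0.1,0],[0,0,0,0.1,0],[0,0,0,0.072,0]]'
python3 -m crank '[[0,0,0,0,0],[0,0,0,0,0]]' >/dev/null
python3 -c "
from h import *
gor(-.04,.016,.202)"
```

```text
clock: 4.95
position: [0.4604, -0.0478, 0.2571]
tcp_rot: [0.547, 0.837, -0.001, -0.001]
wrist_force: [0.6, 0.0, -3.1]
opening: 0.0135
finger_force: 58.8
clock: 5.45
position: [0.4604, -0.0477, 0.2663]
tcp_rot: [0.729, 0.685, -0.001, -0.001]
wrist_force: [0.6, -0.6, -3.7]
opening: 0.0136
finger_force: 58.8
tip rail mm [-237.9  -19.7] z 204.6
clock 5.7 pos [ 0.461  -0.0477  0.2664] yaw 1.515 F [-0.69  0.09 -2.32] open 0.0132 ff 58.8
tool cm [19.79 -3.53  0.26] turn 0.002
```

```bash
python3 -m crank '[[4,-0.7,0,0,0],[4,-0.7,0,0,0],[4,-0.7,0,0,0],[4,-0.7,0.2,0,0],[3.8,-0.7,0,0,0]]' >/dev/null
python3 -m crank '[[0,0,0,0,0],[0,0,0,0,0]]' >/dev/null
python3 - <<'E'
from h import *
import cv2
gor(0,.016,.200)
a=snapshot("scene")[:,:,::-1];b=snapshot("top")[:,:,::-1]
cv2.imwrite("pics/scene3.png",a);cv2.imwrite("pics/top3.png",b)
a=a[150:310,170:330];b=b[160:320,200:360]
cv2.imwrite("pics/both3.png",cv2.resize(np.hstack([a,b]),None,fx=2.5,fy=2.5,interpolation=cv2.INTER_CUBIC))
E
```

```text
tip rail mm [-39.5  15.1] z 202.6
clock 6.3 pos [0.4378 0.1524 0.2644] yaw 1.516 F [-0.19 -0.4  -2.44] open 0.0135 ff 58.8
tool cm [ 3.95 -0.08  0.25] turn 0.003
```

View pics/both3.png

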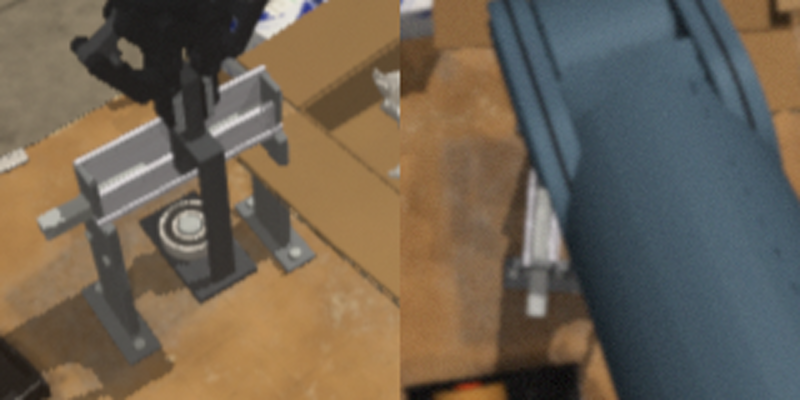

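The tongue is now in front of the lip and above it, the strap is upright, and the foot is low enough to pass under the rail. Next I'll move over the channel.

```bash
python3 -m crank '[[1,0,0,0,0],[1,0,0,0,0],[1,0,0,0,0],[0.95,0,0,0,0],[0,0,0,0,0]]' 
python3 -m crank '[[0,0,0.4,0,0],[0,0,0.4,0,0],[0,0,0.3,0,0],[0,0,0.2,0,0],[0,0,0,0,0]]' 
python3 -c "
from h import *
gor(0,.016,.178)"
```

```text
clock: 6.95
position: [0.4405, 0.1934, 0.2645]
tcp_rot: [0.726, 0.687, 0.0, -0.0]
wrist_force: [0.6, 0.8, -3.5]
opening: 0.0133
finger_force: 58.8
clock: 7.45
position: [0.4404, 0.191, 0.2512]
tcp_rot: [0.727, 0.686, -0.0, -0.0]
wrist_force: [0.3, -0.0, -3.6]
opening: 0.0134
finger_force: 58.8
tip rail mm [-0.7 14.7] z 189.4
clock 7.5 pos [0.4404 0.191  0.2512] yaw 1.512 F [ 0.27 -0.   -3.64] open 0.0134 ff 58.8
tool cm [ 0.07 -0.13  1.14] turn -0.001
```

```bash
python3 -m crank '[[0,0,0.2,0,0],[0,0,0.2,0,0],[0,0,0.1,0,0],[0,0,0.1,0,0],[0,0,0,0,0]]' 
python3 -m crank '[[0,0,0.1,0,0],[0,0,0.1,0,0],[0,0,0.1,0,0],[0,0,0.1,0,0],[0,0,0,0,0]]' 
python3 -c "
from h import *
gor(0,.016,.178)"
```

```text
clock: 7.95
position: [0.4405, 0.1913, 0.2454]
tcp_rot: [0.727, 0.686, -0.0, 0.0]
wrist_force: [0.6, -0.0, -3.0]
opening: 0.0132
finger_force: 58.8
clock: 8.45
position: [0.4404, 0.1913, 0.2414]
tcp_rot: [0.727, 0.686, -0.0, -0.0]
wrist_force: [0.3, -0.3, -2.4]
opening: 0.0131
finger_force: 58.8
tip rail mm [-0.4 14.7] z 179.6
clock 8.4 pos [0.4404 0.1913 0.2414] yaw 1.513 F [ 0.33 -0.33 -2.38] open 0.0131 ff 58.8
tool cm [ 0.04 -0.13  0.16] turn -0.0
```

```bash
python3 -m crank '[[0,0,0.1,0,0],[0,0,0.1,0,0],[0,0,0.1,0,0],[0,0,0.1,0,0],[0,0,0,0,0]]' 
python3 -m crank '[[0,0,0.1,0,0],[0,0,0.1,0,0],[0,0,0.1,0,0],[0,0,0,0,0]]' 
python3 -c "
from h import *
gor(0,.016,.170)"
```

```text
clock: 8.95
position: [0.4404, 0.1913, 0.2374]
tcp_rot: [0.727, 0.686, -0.0, -0.0]
wrist_force: [-0.3, -0.3, -3.8]
opening: 0.0131
finger_force: 58.8
clock: 9.35
position: [0.4404, 0.1913, 0.2344]
tcp_rot: [0.727, 0.686, -0.0, -0.0]
wrist_force: [0.0, -0.3, -3.4]
opening: 0.013
finger_force: 58.8
tip rail mm [-0.4 14.7] z 172.6
clock 9.3 pos [0.4404 0.1913 0.2344] yaw 1.513 F [ 0.02 -0.27 -3.36] open 0.0130 ff 58.8
tool cm [ 0.04 -0.13  0.26] turn -0.0
```

```bash
python3 -m crank '[[0,0,0.1,0,0],[0,0,0.1,0,0],[0,0,0.05,0,0],[0,0,0,0,0]]' 
python3 -m crank '[[0,0,0.05,0,0],[0,0,0.05,0,0],[0,0,0.05,0,0],[0,0,0,0,0]]' 
python3 -c "
from h import *
gor(0,.016,.170)"
```

```text
clock: 9.75
position: [0.4405, 0.1913, 0.232]
tcp_rot: [0.727, 0.686, -0.0, -0.0]
wrist_force: [0.9, 0.1, -3.1]
opening: 0.0133
finger_force: 58.8
clock: 10.15
position: [0.4405, 0.1914, 0.2305]
tcp_rot: [0.727, 0.686, -0.0, 0.0]
wrist_force: [0.7, -0.0, -3.9]
opening: 0.0132
finger_force: 58.8
tip rail mm [-0.4 14.6] z 168.7
clock 10.2 pos [0.4405 0.1914 0.2305] yaw 1.513 F [ 0.71 -0.01 -3.88] open 0.0132 ff 58.8
tool cm [ 0.04 -0.14 -0.13] turn -0.0
```

No contact at 168.7 mm, already below the floor level, so the tongue is probably entering the pocket. I'll keep lowering in small steps.

```bash
python3 -m crank '[[0,0,0.05,0,0],[0,0,0.05,0,0],[0,0,0.05,0,0],[0,0,0.05,0,0],[0,0,0,0,0]]' 
python3 -m crank '[[0,0,0.05,0,0],[0,0,0.05,0,0],[0,0,0.05,0,0],[0,0,0.05,0,0],[0,0,0,0,0]]' 
python3 -c "
from h import *
gor(0,.016,.160)"
```

```text
clock: 10.65
position: [0.4405, 0.1913, 0.2285]
tcp_rot: [0.727, 0.686, -0.0, -0.0]
wrist_force: [0.6, -0.0, -3.7]
opening: 0.0133
finger_force: 58.8
clock: 11.15
position: [0.4405, 0.1913, 0.2265]
tcp_rot: [0.727, 0.686, -0.0, 0.0]
wrist_force: [0.1, -0.1, -3.9]
opening: 0.013
finger_force: 58.8
tip rail mm [-0.4 14.6] z 164.7
clock 11.2 pos [0.4405 0.1913 0.2265] yaw 1.513 F [ 0.07 -0.06 -3.86] open 0.0130 ff 58.8
tool cm [ 0.04 -0.14  0.47] turn -0.0
```

In the pocket. Now down to the bottom.

```bash
python3 -m crank '[[0,0,0.1,0,0],[0,0,0.1,0,0],[0,0,0.1,0,0],[0,0,0,0,0]]' 
python3 -m crank '[[0,0,0.05,0,0],[0,0,0.05,0,0],[0,0,0,0,0]]'
python3 -m crank '[[0,0,0.03,0,0],[0,0,0,0,0]]'
```

```text
clock: 11.55
position: [0.4404, 0.1913, 0.2234]
tcp_rot: [0.727, 0.686, -0.0, -0.0]
wrist_force: [-0.0, -0.6, -3.3]
opening: 0.0133
finger_force: 58.8
clock: 11.85
position: [0.4405, 0.1914, 0.2225]
tcp_rot: [0.727, 0.686, -0.0, -0.0]
wrist_force: [0.1, -0.5, -3.1]
opening: 0.0135
finger_force: 58.8
clock: 12.05
position: [0.4406, 0.1913, 0.2222]
tcp_rot: [0.727, 0.686, 0.0, 0.0]
wrist_force: [0.7, -0.8, -4.0]
opening: 0.013
finger_force: 58.8
```

```bash
python3 -m crank '[[0,0,0.04,0,0],[0,0,0,0,0]]'; python3 -m crank '[[0,0,0.04,0,0],[0,0,0,0,0]]'
```

```text
clock: 12.25
position: [0.4406, 0.1914, 0.2218]
tcp_rot: [0.727, 0.686, 0.0, 0.0]
wrist_force: [0.1, 0.2, -3.3]
opening: 0.0133
finger_force: 58.8
clock: 12.45
position: [0.4406, 0.1913, 0.2217]
tcp_rot: [0.727, 0.686, 0.0, -0.0]
wrist_force: [-1.3, -1.0, 1.8]
opening: 0.0133
finger_force: 59.5
```

The wrist force changed by about +5 N at tip z of about 160 mm, so the tongue is on the pocket bottom. Release gently.

```bash
python3 -m crank '[[0,0,0,0,0.2],[0,0,0,0,0.25],[0,0,0,0,0.35],[0,0,0,0,0.5],[0,0,0,0,0.5]]' 
python3 -m crank '[[0,0,-1,0,0.5],[0,0,-2,0,0.5],[0,0,-3,0,0.5],[0,0,-4,0,0.5],[0,0,-4,0,0.5]]'
python3 - <<'E'
from h import *
import cv2
go()
a=snapshot("scene")[:,:,::-1];b=snapshot("top")[:,:,::-1]
a=a[150:310,170:330];b=b[160:320,200:360]
cv2.imwrite("pics/both4.png",cv2.resize(np.hstack([a,b]),None,fx=2.5,fy=2.5,interpolation=cv2.INTER_CUBIC))
E
```

```text
clock: 12.95
position: [0.4406, 0.1914, 0.2215]
tcp_rot: [0.727, 0.686, 0.0, 0.0]
wrist_force: [0.3, -0.2, 0.2]
opening: 0.0427
finger_force: 0.0
clock: 13.45
position: [0.4403, 0.1909, 0.3635]
tcp_rot: [0.727, 0.686, -0.0, 0.0]
wrist_force: [0.5, 0.8, -0.3]
opening: 0.0426
finger_force: 0.0
clock 13.4 pos [0.4403 0.1909 0.3635] yaw 1.512 F [ 0.54  0.83 -0.31] open 0.0426 ff 0.0
tool cm [0. 0. 0.] turn None
```

View pics/both4.png

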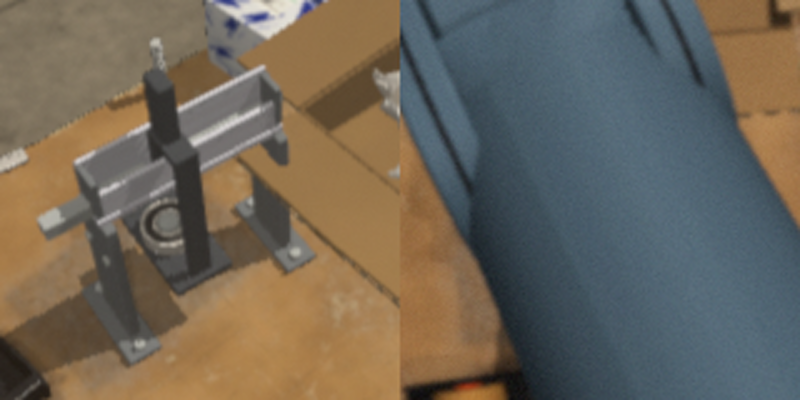

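The carrier hangs upright in the channel and clear of the gripper, with the tab at crop (160,105) and the foot under the rail. I'll let it settle, check that it isn't moving, and hand in.

```bash
python3 -m crank '[[0,0,0,0,0.5],[0,0,0,0,0.5],[0,0,0,0,0.5],[0,0,0,0,0.5],[0,0,0,0,0.5]]' >/dev/null
python3 - <<'E'
from h import *
import cv2
from bench import ticket
f=lambda:cv2.GaussianBlur(snapshot("scene")[170:280,215:275].astype(np.float32),(0,0),1.5)
a=f();[snapshot("scene") for _ in range(8)];b=f();d=abs(a-b).max();print("max diff",d)
if d<12: print(ticket.hand_in())
E
```

```text
max diff 12.670319
```

Run:
```python
from h import *
import cv2
from bench import ticket
def f():
    return cv2.GaussianBlur(np.mean([snapshot("scene").astype(np.float32) for _ in range(4)],0),(0,0),1.5)
a=f();[snapshot("scene") for _ in range(8)];b=f();D=abs(a-b)
c=D[170:280,215:275].max();s=D[260:400,0:200].max();print("carrier",c,"static",s)
if c<max(1.6*s,5): print(ticket.hand_in())
```

```text
carrier 4.3982544 static 0.5750618
the job is handed in; nothing more can be done
None
```

The carrier's tongue is seated in the rail's pocket, it hangs upright and released, and the job is handed in; I never touched the bystanders, but my stillness check was not clean (image change 4.4 against 0.6 for a static patch, under my limit of 5), so a slight sway at hand-in is possible.

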